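# Lever the battery cover off the dosing pump

### The arm

A 7-joint arm with a two-finger parallel gripper is mounted at the origin on the work surface; the furniture and walls round the work are solid. World frame = base frame: x ahead of the robot, y to its left, z up, the work surface at z = 0. Lengths are in m, angles in rad, forces in N, time in s.
With the tool pointing down it reaches from about 0.425 to 0.95 m from the base axis. Payload 4.7 kg.
Tool frame: the origin (TCP) lies at the very end of the fingers, on their centre line; the grasp point (between the pads) lies 19 mm behind it (bot.hold_point_z is the distance from the TCP to the grasp point, in m); x points along the fingers, y is the direction in which the jaws open and shut, and the axes are right-handed (so a half turn about x gives the same grasp; the last joint's range is limited). The gripper opens to 87 mm and grips with 3 to 60 N. Pads are 19 mm wide; open, the fingers measure 117 mm over their backs; the gripper's body (75 mm by 190 mm) begins 51 mm behind the grasp point.
Start: joints at [-1.184, 0.469, -0.049, 1.532, 0.024, 1.141, -0.082], TCP at [0.273, 0.618, 0.223] pointing down, gripper open.
Joint ranges: [-2.59, 2.59], [-0.33, 1.99], [-1.39, 1.29], [0.1, 2.45], [-1.04, 4.18], [0.21, 1.99], [-2.66, 2.66]. Speed limits (rad/s): [2.57, 2.57, 3.14, 3.14, 3.14, 3.14, 3.14].

### API

Orientations are given as a 3x3 rotation matrix whose columns are the frame's x, y, z axes.
In Python, from bench import bot, vision gives the robot as it stands. The module is installed in compiled form; this text tells all that it offers.
- The arm moves only by the shell command python3 -m pendant 'ROWS' [OPENING] [FORCE]. ROWS is a JSON object of lists of equal length, an entry for each row: "xyz": the shift along the tool's x, y, z in m, a list of three; "twist": the turn about the tool's x in degrees. A call has exactly 8 rows; each row shifts and turns the pose as measured when the row begins, along the tool's axes as they then stand; what a row does not reach is not made up. A row lasts 1/8 s, in which the tool goes at most 62.5 mm and 10.7 degrees, less where a joint would pass 70% of its speed; a pose out of reach is approached as far as the arm can. A call with a gripper value outside its range is refused whole. OPENING is the closure, from -1 (fully open) to 1 (shut), set as the call begins (- or left out, the last holds). The fingers move at their own pace and stop on an object; FORCE is the grip in N (left out, the last holds). Time passes only in rows, so rows that do not move let the fingers close, or fill a call up. It gives the time, the measured TCP pose, the force and the opening at its end, in the units of the state.
- bot.sense(): the state, without advancing time (a new reading comes with each control period).
- vision.camera(name): name is "side" or "top" or "wrist"; returns the picture (400x640x3 uint8, blue, green, red); there is no depth.
- vision.camera_model(name): a dict with "K" (3x3 intrinsics, pixels), "rvec" (rotation vector, rad) and "tvec" (3), from world to camera coordinates, as OpenCV has them; the wrist camera has in their place "hand_eye" (4x4, takes a point from camera to tool coordinates, whose origin is the TCP and whose axes are the tool frame's). Camera axes: x right, y down, z forward; pixel columns grow to the right and rows downward; lengths in m; the calibration is good to about 2 mm. A picture is of the moment at which its call begins: read the wrist's pose just before it. camera_model takes no time and is no camera call.
- bot.sign_off(): hands the job in, once; it reports no verdict.
Trained networks look in the newest picture that a camera, given by its name, has taken for a name from the list of things; names that differ only in an ending like _2 or _b are one class to them, and where a whole thing is asked for, a point or a joint stands for the part that bears it (a point fixed in the world has none). Each returns a list of dicts, best first, with "conf" (0 to 1); they miss things now and then, are a little off and sometimes report something else, mostly with a low value. They report only what shows in the picture. A call takes as long as a camera call.
- vision.look_for(camera, thing): "location" ([x, y, z] in m, in the coordinates of the camera as it stood for that picture, good to about 4 mm: the middle of the surface that is visible of it).
The state is a dict: "clock": time; "q": joint angles; "qd": joint speeds; "joint_torque": joint torques, N m; "position": TCP position; "orientation": TCP orientation; "force": force on the tool from outside, world axes, zero at the start; "ft_torque": the same for the moment, N m; "finger_gap": finger opening in m.
Only numpy, scipy, OpenCV 4.12 (cv2) and the standard library are available. Lean on these libraries where they do the work, as an engineer would, in place of code of your own. Each camera call takes 0.05 s, during which the arm holds its last target. There are 200 camera calls.

### The job

The dosing pump's battery is due for a change. Pick up the flat pry tool, push its blade into the notch under the end of the pump's battery cover and lever that end up until it springs out of its catches, then put the tool back down on the worktop, lift the cover off and lay it flat, right side up, on the order pad. Leave the bottles standing where they are.

Things in the scene. Friction and masses are not known exactly. Their poses are not given: they have to be found in the camera images.
- pump: Dosing pump: grey box 130 (x) x 96 (y) x 100 mm high, fixed to the worktop; black pump head, dial and display on its -y side, which faces the robot. Origin: centre of its underside; x runs along the battery cover, from the notch end to the far end, z up. The rim round the cover is flat, 100 mm above the worktop.
- pump_notch (a point): Pry notch in the pump's end face: middle of the OUTER edge of the notch floor (the fulcrum), 88 mm above the worktop; x points level into the pump, z up. Notch 30 mm wide, through an 8 mm end wall, open above (rim 12 mm higher). Inside, between floor level and the cover's top plate, the gap is 8 mm high, 24 mm wide and free 50 mm deep.
- pump_ledge (a point): Hinge line of the cover at the pump's far end, 123 mm from pump_notch along x and 92 mm above the worktop: two 5 mm tabs of the cover sit here under a fixed ledge. Swinging the notch end 30 to 50 mm up about this line draws the tabs out.
- cover_center (a point): Centre of the battery cover, a loose dark grey plastic lid 112 (x) x 60 (y) x 18 mm (z up), x away from the notch: 4 mm top plate, side skirts down to a flat underside 9 mm below this point. Seated, its top is flush with the rim with 1.5 mm play all round, so fingers cannot hold it; once sprung up, grip it across the 60 mm near the notch end, above the rim. 0.09 kg.
- cover_notch_edge (a point): Middle of the lower edge of the cover's top plate at the notch end, which the blade lifts; seated it is 8 mm above and 9 mm inside pump_notch. Two spring rollers hold this end: about 30 N upward is needed; after some 5 mm of rise it snaps free and rests 11 to 19 mm above its seat (cover tilted 6 to 10 degrees) without falling back.
- tool_grip (a point): The flat pry tool: grip point on the axis of its handle. Black handle 100 x 24 mm wide x 26 mm high with rounded edges, lying on the worktop; it reaches 65 mm behind and 35 mm ahead of this point, underside 13 mm below. Then a straight steel blade 20 mm wide and 3 mm thick (2 mm at the tip), tip 115 mm ahead of this point. x points to the tip, z up. About 0.16 kg, balanced 20 mm ahead of it.
- order_pad: Dark blue order pad lying fixed on the worktop, 208 (x) x 146 (y) mm, its top 11 mm above the worktop; origin at the middle of its underside (the pad's middle is 2 mm to -y of it).
- mist_far: White mist bottle, 54 mm across, 201 mm tall, stands beyond the pump to the right: bystander. Origin: centre of its underside.
- mist_side: White mist bottle, 54 mm across, 201 mm tall, stands right of the pump: bystander. Origin: centre of its underside.
- tint_bottle: Slim bottle with a tall green cap, 40 mm across, 166 mm tall, stands at the left edge of the worktop beyond the pump: bystander. Origin: centre of its underside.

How it is judged:
On the way, in this order (a step that is already met when the one before it is completed fails the run):
1. The tool, and not the fingers, pushes against the cover to lever it (over 8 N) (contact force between pry_tool and cover above 8 N and contact force between the fingers and cover below 0.5 N), for 0.02 s.
2. The notch end of the cover has sprung out of its catches, at least 6 mm up, without the fingers touching it (z of cover_notch_edge in the frame of pump_notch above 0.014 m and contact force between the fingers and cover below 0.5 N), for 0.1 s.
At the end, for the whole second after the job is handed in: The cover lies at rest flat (within 0.1 rad) and right side up on the order pad, its middle within 80 mm (along) and 55 mm (across) of the pad's middle; the pry tool lies at rest down on the worktop (grip point below 40 mm), not touching the cover (x of cover_center in the frame of order_pad between -0.08 and 0.08 m and y of cover_center in the frame of order_pad between -0.06 and 0.055 m and z of cover_center in the frame of order_pad between 0.015 and 0.025 m and angle between cover_center's own z axis and vertical below 0.1 rad and linear speed of each of cover, pry_tool below 0.02 m/s and height (world z) of tool_grip between 0 and 0.04 m and contact force between pry_tool and cover below 0.05 N).
It fails at once if the mist bottle beyond the pump is knocked over or shifted by more than 40 mm (angle between mist_far's own z axis and vertical above 0.5 rad or distance of mist_far from where it was at the start of the episode above 0.04 m).
It fails at once if the mist bottle beside the pump is knocked over or shifted by more than 40 mm (angle between mist_side's own z axis and vertical above 0.5 rad or distance of mist_side from where it was at the start of the episode above 0.04 m).
It fails at once if the slim capped bottle is knocked over or shifted by more than 40 mm (angle between tint_bottle's own z axis and vertical above 0.5 rad or distance of tint_bottle from where it was at the start of the episode above 0.04 m).
It also fails if it takes over 72 s, if anything falls off the work surface, if the arm or the gripper's body presses on something with over 40 N, if the wrist force passes 120 N, or if a joint passes its speed limit or range.

## Working session

There is one attempt and no reset: what is moved stays moved. The work goes in short steps, Python scripts to look and compute and a shell command to move; the robot and the scene stay as the last step left them, time stands still between calls to the robot, and variables do not carry over. Pictures are saved under pics/ and viewed, about 8 in all and at most 12, crops included, and the job is handed in when it is done.

```bash
mkdir -p pics; cat > h.py <<'E'
import numpy as np, cv2
from bench import bot, vision
np.set_printoptions(precision=4,suppress=True)
def T(cam,s=None):
    m=vision.camera_model(cam); M=np.eye(4)
    if 'hand_eye' in m:
        s=s or bot.sense(); P=np.eye(4);P[:3,:3]=np.array(s['orientation']);P[:3,3]=s['position']
        return P@np.array(m['hand_eye'])
    R=cv2.Rodrigues(np.array(m['rvec'],float))[0]; M[:3,:3]=R; M[:3,3]=np.ravel(m['tvec']); return np.linalg.inv(M)
def ray(cam,u,v,z,s=None):
    M=T(cam,s); K=np.array(vision.camera_model(cam)['K']); d=M[:3,:3]@np.linalg.solve(K,[u,v,1.]); o=M[:3,3]
    return o+d*(z-o[2])/d[2]
def proj(cam,p,s=None):
    M=np.linalg.inv(T(cam,s)); K=np.array(vision.camera_model(cam)['K']); c=M[:3,:3]@np.array(p)+M[:3,3]; q=K@c; return q[:2]/q[2]
def find(cam,things,s=None):
    for t in things:
        for r in vision.look_for(cam,t)[:2]:
            M=T(cam,s); w=M[:3,:3]@np.array(r['location'])+M[:3,3]; print(cam,t,round(r['conf'],2),w,proj(cam,w,s))
E
python3 - <<'E'
from h import *
s=bot.sense(); print(s['clock'],s['position'],s['orientation'],s['force'],s['finger_gap'])
for c in ['top','side']:
    im=vision.camera(c); cv2.imwrite(f'pics/{c}0.png',im)
    find(c,['pump','cover_center','tool_grip','order_pad','mist_far','mist_side','tint_bottle'] if c=='top' else ['pump','cover_center','tool_grip'])
    print(T(c)[:3,3])
print(bot.sense()['clock'])
E
```

```text
0.0 [0.2724 0.617  0.2215] [[-0.0007  0.4039  0.9148]
 [-0.0018  0.9148 -0.4039]
 [-1.     -0.0019  0.    ]] [ 0.0167  0.1443 -0.1142] 0.08698320695695148
top pump 0.87 [0.3689 0.0202 0.1015] [337.6832 263.9829]
top cover_center 0.76 [0.4005 0.0219 0.0981] [336.6415 250.7743]
top tool_grip 0.81 [0.3696 0.2163 0.0254] [263.479  266.1094]
top order_pad 0.69 [ 0.6886 -0.1703  0.0092] [405.4716 143.7058]
top mist_far 0.8 [ 0.5339 -0.0684  0.1317] [372.5249 192.3371]
top mist_side 0.92 [ 0.4417 -0.1     0.1529] [388.7999 229.8632]
top tint_bottle 0.56 [0.5544 0.2592 0.1135] [238.6573 190.5812]
top tint_bottle 0.33 [ 0.4483 -0.097   0.1537] [387.3565 226.9894]
[ 0.3523 -0.0135  1.0724]
side pump 0.91 [0.39   0.0732 0.0815] [395.362  209.1388]
side cover_center 0.56 [0.3997 0.0331 0.0992] [392.8698 187.1047]
side tool_grip 0.9 [0.368  0.2204 0.0252] [398.5167 290.0825]
[0.473  0.5543 0.8743]
0.6
```

```bash
python3 - <<'E'
import cv2
a=cv2.imread('pics/top0.png')[100:320,190:470]; cv2.imwrite('pics/v1.png',cv2.resize(a,None,fx=2.7,fy=2.7,interpolation=3))
a=cv2.imread('pics/side0.png'); cv2.imwrite('pics/v2.png',a)
E
```

```text
(no output)
```

View pics/v1.png

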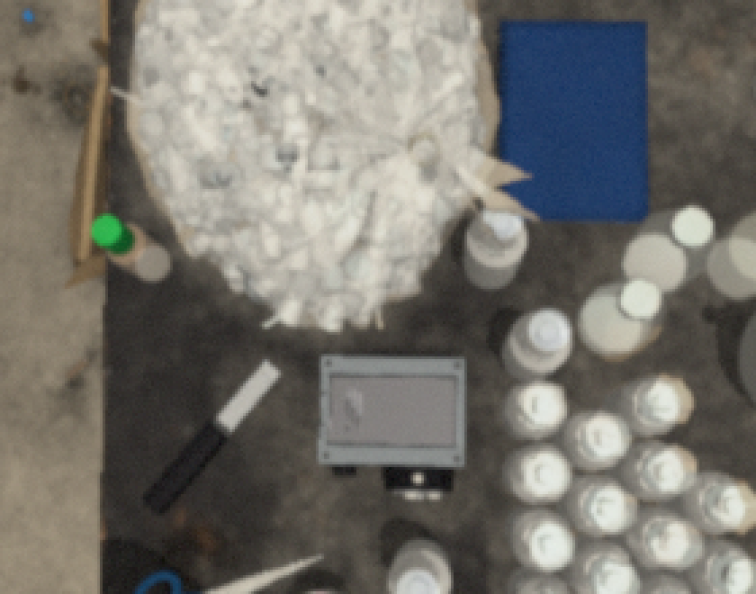

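View pics/v2.png

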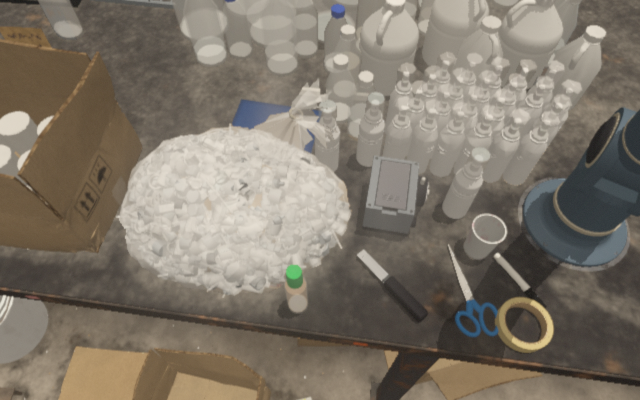

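The pictures show the tool at full-image top pixels (247,286) to (291,235). The pump rim runs (308,232) to (362,272), with its notch end facing +y towards the tool. The pad is free, at the far right. Next I compute the poses.

```bash
python3 - <<'E'
from h import *
f=lambda x,y,z:ray('top',190+x/2.7,100+y/2.7,z)
for n,p in dict(tipL=(272,366,.014),hand=(155,503,.02),junction=(221,427,.02),c1=(320,356,.1),c2=(464,356,.1),c3=(466,466,.1),c4=(318,466,.1),cv1=(329,374,.1),cv4=(329,446,.1),cv3=(454,448,.1),cv2=(455,374,.1),pad1=(500,21,.011),pad2=(647,22,.011),pad3=(647,220,.011),pad4=(500,215,.011)).items(): print(n,f(*p))
m=vision.camera_model('wrist');print(m['hand_eye'],m['K']);print(bot.hold_point_z)
# start wrist view?
E
python3 -m pendant '{"xyz":[[0,0,0],[0,-0.06,0.0],[0,-0.06,0],[0,-0.06,0],[0,-0.06,0],[0,-0.06,0],[0,0,0],[0,0,0]],"twist":[0,0,0,0,0,0,8,8]}' -1 40
```

```text
tipL [0.4481 0.1455 0.014 ]
hand [0.3188 0.2598 0.02  ]
junction [0.3898 0.1952 0.02  ]
c1 [0.4481 0.0889 0.1   ]
c2 [ 0.4441 -0.0403  0.1   ]
c3 [ 0.3472 -0.0382  0.1   ]
c4 [0.3504 0.0924 0.1   ]
cv1 [0.4316 0.0811 0.1   ]
cv4 [0.3676 0.0823 0.1   ]
cv3 [ 0.3631 -0.0283  0.1   ]
cv2 [ 0.4282 -0.0317  0.1   ]
pad1 [ 0.7951 -0.0932  0.011 ]
pad2 [ 0.786  -0.2411  0.011 ]
pad3 [ 0.5809 -0.2273  0.011 ]
pad4 [ 0.5917 -0.084   0.011 ]
[[-0.0003 -0.2995  0.9541 -0.1612]
 [ 1.      0.0001  0.0003  0.0002]
 [-0.0002  0.9541  0.2995 -0.0835]
 [ 0.      0.      0.      1.    ]] [[294.4163   0.     322.5046]
 [  0.     294.4163 194.8422]
 [  0.       0.       1.    ]]
0.0187
clock: 1.6
position: [0.1475, 0.3341, 0.2207]
orientation: [[0.001, 0.647, 0.763], [0.002, 0.763, -0.647], [-1.0, 0.002, -0.0]]
force: [0.6, 0.3, -0.2]
finger_gap: 0.0874
```

```bash
python3 -m pendant '{"xyz":[[0,0.01,0.05],[0,0.01,0.05],[0,0.01,0.05],[0,0.01,0.05],[0,0.01,0.05],[0.04,0,0],[0.04,0,0],[0,0,0]],"twist":[0,0,0,0,0,0,0,0]}'
python3 - <<'E'
from h import *
s=bot.sense(); im=vision.camera('wrist'); cv2.imwrite('pics/w1.png',im)
find('wrist',['tool_grip','pump','cover_center'],s); print(s['position'],s['orientation'])
E
```

```text
clock: 2.6
position: [0.3811, 0.2095, 0.1436]
orientation: [[0.012, 0.646, 0.763], [0.012, 0.763, -0.646], [-1.0, 0.017, 0.001]]
force: [0.5, 0.1, 0.2]
finger_gap: 0.0871
wrist tool_grip 0.64 [0.3657 0.2179 0.0279] [316.8009 174.4125]
wrist tool_grip 0.49 [0.4211 0.0878 0.0631] [252.4103 309.309 ]
wrist pump 0.95 [0.416  0.0916 0.0666] [250.7798 306.2402]
wrist cover_center 0.6 [0.4054 0.0785 0.0986] [222.9605 331.6275]
[0.3811 0.2095 0.1436] [[ 0.0117  0.6462  0.7631]
 [ 0.0118  0.763  -0.6463]
 [-0.9999  0.0166  0.0013]]
```

View pics/w1.png

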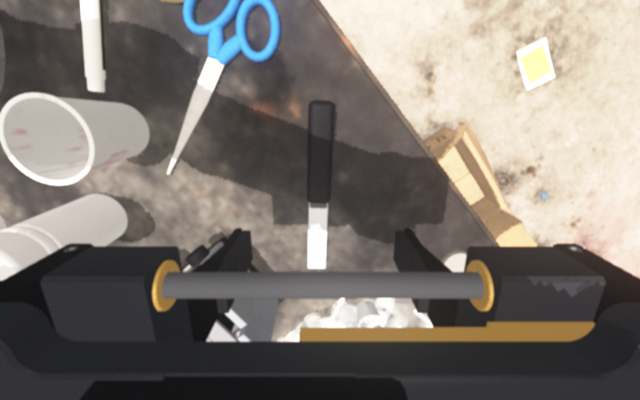

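The wrist view shows the handle from (321,101) to (319,202) and the tip at (317,268), almost parallel to tool z.

```bash
python3 - <<'E'
from h import *
s=bot.sense(); R=np.array(s['orientation']); p=np.array(s['position'])
for uv,z in (((321,101),.026),((321.5,101),.013),((319,202),.02),((316.7,268),.014)):
    w=ray('wrist',*uv,z,s); print(w, R.T@(w-p))
E
```

```text
[0.3199 0.2674 0.026 ] [ 0.1207 -0.0014 -0.0848]
[0.3204 0.268  0.013 ] [ 0.1337 -0.001  -0.0848]
[0.3945 0.2017 0.02  ] [ 0.1269 -0.0036  0.0146]
[0.4548 0.147  0.014 ] [ 0.133  -0.0066  0.0959]
```

```bash
python3 -m pendant '{"xyz":[[0,-0.003,-0.012],[0.03,0,0],[0.03,0,0],[0.03,0,0],[0.02,0,0],[0.01,0,0],[0,0,0],[0,0,0]],"twist":[2,0,0,0,0,0,0,0]}'
```

```text
clock: 3.8
position: [0.3829, 0.2292, 0.0355]
orientation: [[0.038, 0.668, 0.743], [0.037, 0.742, -0.669], [-0.999, 0.053, 0.004]]
force: [0.5, 0.5, -0.2]
finger_gap: 0.087
```

```bash
python3 - <<'E'
from h import *
s=bot.sense(); print(s['q']); R=np.array(s['orientation']); p=np.array(s['position'])
g=np.array([.364,.22,.013]); print(R.T@(g-p))
E
```

```text
[-0.7981  0.3675  0.2024  2.2703 -0.1807  0.4644  0.3871]
[ 0.0214 -0.0206 -0.0079]
```

```bash
python3 -m pendant '{"xyz":[[0,-0.01,0.005],[0,-0.01,0.005],[0,0,0.005],[0,0,0],[0,0,0],[0,0,0],[0,0,0],[0,0,0]],"twist":[0,0,0,0,0,0,0,0]}'; python3 - <<'E'
from h import *
s=bot.sense(); print(s['q']); R=np.array(s['orientation']); p=np.array(s['position'])
g=np.array([.364,.22,.013]); print(R.T@(g-p))
E
```

```text
clock: 4.8
position: [0.3814, 0.2031, 0.036]
orientation: [[0.041, 0.668, 0.743], [0.039, 0.742, -0.669], [-0.998, 0.056, 0.004]]
force: [0.0, -0.5, -0.1]
finger_gap: 0.0872
[-0.7478  0.3487  0.1996  2.302  -0.1833  0.4482  0.4394]
[ 0.0229 -0.0003 -0.0243]
```

```bash
python3 -m pendant '{"xyz":[[0.006,0,0],[0.006,0,0],[0.006,0,0],[0.006,0,0],[0.004,0,0],[0,0,0],[0,0,0],[0,0,0]],"twist":[0,0,0,0,0,0,0,0]}'; python3 - <<'E'
from h import *
s=bot.sense(); print(s['q']); R=np.array(s['orientation']); p=np.array(s['position'])
g=np.array([.364,.22,.013]); print(R.T@(g-p))
E
```

```text
clock: 5.8
position: [0.3824, 0.2042, 0.0056]
orientation: [[0.04, 0.668, 0.743], [0.039, 0.742, -0.669], [-0.998, 0.056, 0.004]]
force: [-0.2, 0.0, 0.4]
finger_gap: 0.0868
[-0.7184  0.4165  0.1658  2.312  -0.2156  0.3712  0.4689]
[-0.0075 -0.0002 -0.0242]
```

```bash
python3 -m pendant '{"xyz":[[-0.03,0,0],[-0.03,0,0],[-0.03,0,0],[-0.02,0,0],[0,0,0],[0,0,0],[0,0,0],[0,0,0]],"twist":[0,0,0,0,0,0,0,0]}'
```

```text
clock: 6.8
position: [0.3766, 0.1992, 0.1172]
orientation: [[0.038, 0.668, 0.743], [0.037, 0.742, -0.669], [-0.999, 0.053, 0.003]]
force: [0.0, 0.3, -0.6]
finger_gap: 0.0873
```

```bash
python3 -m pendant '{"xyz":[[0.02,0,0],[0.02,0,0],[0.02,0,0],[0.02,0,0],[0.015,0,0],[0.01,0,0],[0.006,0,0],[0,0,0]],"twist":[0,0,0,0,0,0,0,0]}'; python3 - <<'E'
from h import *
s=bot.sense(); R=np.array(s['orientation']); p=np.array(s['position'])
g=np.array([.364,.22,.013]); print(s['q'],R.T@(g-p))
E
```

```text
clock: 7.8
position: [0.3803, 0.2028, 0.0026]
orientation: [[0.031, 0.668, 0.743], [0.034, 0.742, -0.669], [-0.999, 0.047, 0.0]]
force: [-1.1, 0.3, 3.8]
finger_gap: 0.0872
[-0.725   0.4242  0.1755  2.3124 -0.2317  0.3749  0.4855] [-0.0103  0.0023 -0.0236]
```

```bash
python3 -m pendant '{"xyz":[[-0.002,0.002,-0.005],[0,0,0],[0,0,0],[0,0,0],[0,0,0],[0,0,0],[0,0,0],[0,0,0]],"twist":[0,0,0,0,0,0,0,0]}' -1 60 && python3 -m pendant '{"xyz":[[0,0,0],[0,0,0],[0,0,0],[0,0,0],[0,0,0],[0,0,0],[-0.02,0,0],[-0.02,0,0]],"twist":[0,0,0,0,0,0,0,0]}' 1 60
```

```text
clock: 8.8
position: [0.3781, 0.2081, 0.0048]
orientation: [[0.032, 0.668, 0.743], [0.035, 0.742, -0.669], [-0.999, 0.048, 0.001]]
force: [-0.2, -0.4, 0.1]
finger_gap: 0.0872
clock: 9.8
position: [0.376, 0.206, 0.0445]
orientation: [[0.029, 0.669, 0.743], [0.033, 0.742, -0.669], [-0.999, 0.044, -0.0]]
force: [-0.3, 0.1, -0.2]
finger_gap: 0.0148
```

```bash
python3 - <<'E'
from h import *
s=bot.sense(); im=vision.camera('wrist'); a=im.copy()
im2=vision.camera('side'); cv2.imwrite('pics/v3.png',np.vstack([a[:300],im2[170:370]]))
find('side',['tool_grip']);print(s['finger_gap'])
E
```

```text
side tool_grip 0.56 [0.3543 0.2332 0.024 ] [405.2477 297.4902]
0.014774493540852423
```

View pics/v3.png

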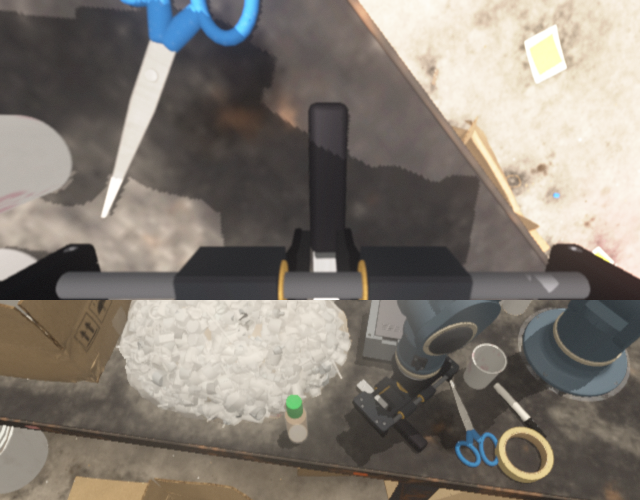

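```bash
python3 -m pendant '{"xyz":[[-0.015,0,0],[-0.015,0,0],[-0.015,0,0],[-0.015,0,0],[0,0,0],[0,0,0],[0,0,0],[0,0,0]],"twist":[0,0,0,0,0,0,0,0]}'
python3 - <<'E'
from h import *
s=bot.sense(); im=vision.camera('wrist'); a=im.copy()
im2=vision.camera('side'); b=cv2.resize(im2[220:370,300:480],None,fx=3,fy=3)
c=np.zeros((300,540,3),np.uint8); c=cv2.resize(a[:300,150:500],(540,463))
cv2.imwrite('pics/v4.png',np.vstack([c[:,:],b])[:900]) if 0 else cv2.imwrite('pics/v4.png',np.hstack([cv2.resize(a[:300,180:460],(400,430)),cv2.resize(b,(400,430))]))
print(s['finger_gap'],s['force'])
E
```

```text
clock: 10.95
position: [0.3712, 0.2028, 0.0997]
orientation: [[0.023, 0.668, 0.744], [0.027, 0.743, -0.668], [-0.999, 0.036, -0.002]]
force: [0.5, 0.2, 0.8]
finger_gap: 0.0004
0.0003767112912659884 [0.5358 0.2007 0.8146]
```

View pics/v4.png

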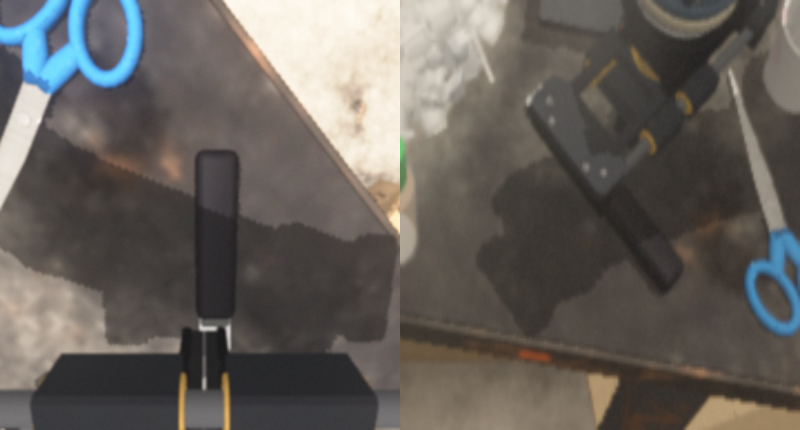

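Gap 0.0004: the fingers had not finished closing when I lifted, and the tool is still on the worktop, with its handle from (332,105) to (330,222). I reopen and regrasp.

```bash
python3 - <<'E'
from h import *
s=bot.sense(); R=np.array(s['orientation']); p=np.array(s['position'])
for uv,z in (((331.9,104.7),.02),((330.5,221.9),.02)):
    w=ray('wrist',*uv,z,s); print(w, R.T@(w-p))
E
python3 -m pendant '{"xyz":[[0,0,0],[0,0,0],[0,0,0],[0,0,0],[0,0,0],[0,0,0],[0,0,0],[0,0,0]],"twist":[0,0,0,0,0,0,0,0]}' -1
```

```text
[0.3172 0.2652 0.02  ] [ 0.0803  0.0073 -0.0818]
[0.3907 0.1987 0.02  ] [0.0801 0.007  0.0173]
clock: 12.05
position: [0.3714, 0.2029, 0.0999]
orientation: [[0.023, 0.668, 0.744], [0.028, 0.743, -0.668], [-0.999, 0.036, -0.001]]
force: [0.4, -0.2, 0.2]
finger_gap: 0.0724
```

```bash
python3 -m pendant '{"xyz":[[0,0.007,-0.003],[0.02,0,0],[0.02,0,0],[0.02,0,0],[0.015,0,0],[0.012,0,0],[0.007,0,0],[0,0,0]],"twist":[0,0,0,0,0,0,0,0]}'; python3 - <<'E'
from h import *
s=bot.sense(); R=np.array(s['orientation']); p=np.array(s['position'])
g=np.array([.3907,.1987,.013]); print(R.T@(g-p))
E
```

```text
clock: 13.05
position: [0.3792, 0.218, 0.004]
orientation: [[0.027, 0.666, 0.745], [0.032, 0.745, -0.667], [-0.999, 0.042, -0.001]]
force: [-0.1, 0.6, 0.2]
finger_gap: 0.0869
[-0.0093 -0.0063  0.0214]
```

```bash
python3 -m pendant '{"xyz":[[0,0,0],[0,0,0],[0,0,0],[0,0,0],[0,0,0],[0,0,0],[0,0,0],[0,0,0]],"twist":[0,0,0,0,0,0,0,0]}' 1 60
```

```text
clock: 14.05
position: [0.3796, 0.2182, 0.0053]
orientation: [[0.029, 0.666, 0.745], [0.033, 0.745, -0.667], [-0.999, 0.044, -0.001]]
force: [-1.6, -0.9, 2.6]
finger_gap: 0.0236
```

```bash
python3 -m pendant '{"xyz":[[-0.015,0,0],[-0.015,0,0],[-0.015,0,0],[-0.02,0,0],[-0.02,0,0],[-0.02,0,0],[-0.01,0,0],[0,0,0]],"twist":[0,0,0,0,0,0,0,0]}' && python3 -m pendant '{"xyz":[[0,0,0],[0,0,0],[0,0,0],[0,0,0],[0,0,0],[0,0,0],[0,0,0],[0,0,0]],"twist":[7,7,7,7,7,7,7,0]}'
python3 - <<'E'
from h import *
s=bot.sense();im=vision.camera('wrist'); cv2.imwrite('pics/w5.png',im); print(s['q'])
im2=vision.camera('side'); cv2.imwrite('pics/v5.png',np.hstack([im[:,200:440],cv2.resize(im2[150:350,280:480],(400,400))]))
E
```

```text
clock: 15.05
position: [0.375, 0.2138, 0.1219]
orientation: [[0.027, 0.666, 0.745], [0.032, 0.745, -0.667], [-0.999, 0.041, -0.001]]
force: [0.3, -0.3, -1.6]
finger_gap: 0.0238
clock: 16.05
position: [0.3709, 0.2111, 0.1148]
orientation: [[0.017, 0.999, -0.041], [0.022, -0.041, -0.999], [-1.0, 0.016, -0.023]]
force: [0.1, -0.3, -1.6]
finger_gap: 0.0235
[-0.9952  0.2047  0.4385  2.2443 -0.1507  0.6911 -0.4918]
```

View pics/v5.png

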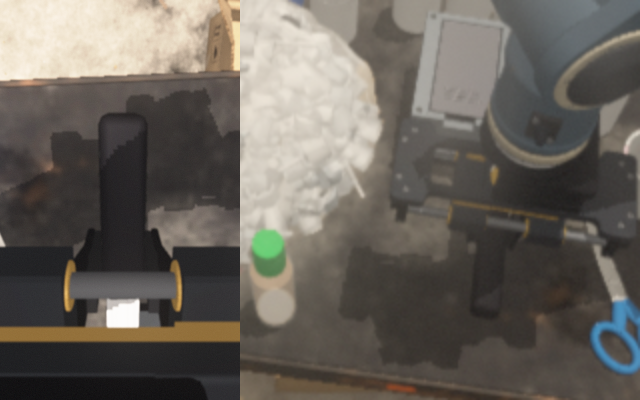

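```bash
python3 - <<'E'
import cv2,numpy as np
from h import *
a=cv2.imread('pics/top0.png')[222:282,298:378]; b=cv2.imread('pics/side0.png')[150:240,355:435]
a=cv2.resize(a,None,fx=5,fy=5,interpolation=2); b=cv2.resize(b,None,fx=5,fy=5,interpolation=2)
a=np.vstack([a,np.zeros((150,400,3),np.uint8)]);cv2.imwrite('pics/v6.png',np.hstack([a,b]))
s=bot.sense(); R=np.array(s['orientation']); p=np.array(s['position'])
for x in (-.016,-.021,-.026): print(proj('wrist',p+R@np.array([x,0,-.0786]),s))
E
```

```text
[323.9223 112.5184]
[323.9727 112.8731]
[324.0267 113.2537]
```

View pics/v6.png

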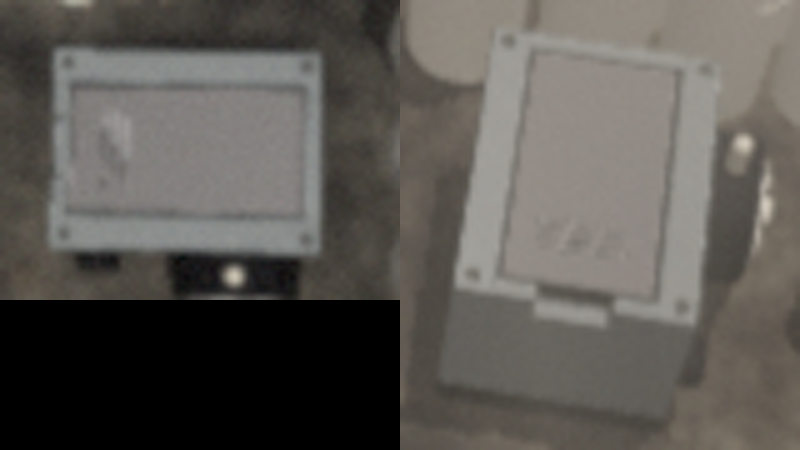

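```bash
python3 - <<'E'
from h import *
S=lambda x,y,z:ray('side',355+(x-400)/5-.4,150+y/5-.4,z)[:2]
U=lambda x,y,z:ray('top',298+x/5-.4,222+y/5-.4,z)[:2]
print('notch',S(535,316,.088),S(606,327,.088))
A=[S(498,30,.1),S(718,66,.1),S(697,325,.1),S(455,290,.1)]; print('side rim',*A)
B=[U(320,50,.1),U(320,253,.1),U(50,249,.1),U(54,48,.1)]; print('top rim',*B)
C=[S(530,52,.1),S(683,70,.1),S(658,300,.1),S(500,277,.1)]; print('side cov',*C)
D=[U(305,87,.1),U(303,213,.1),U(70,213,.1),U(72,87,.1)]; print('top cov',*D)
for q in (A,B,C,D):
    q=np.array(q); f=(q[0]+q[1])/2; n=(q[2]+q[3])/2; d=f-n; w=(q[0]+q[3]-q[1]-q[2])/2
    print(q.mean(0),n,'len',np.linalg.norm(d),'head',d/np.linalg.norm(d),'w',np.linalg.norm(w),w/np.linalg.norm(w))
E
```

```text
notch [0.4171 0.0893] [0.3891 0.0905]
side rim [ 0.4431 -0.0401] [ 0.3511 -0.034 ] [0.3555 0.0918] [0.4498 0.089 ]
top rim [ 0.4447 -0.0398] [ 0.3482 -0.0359] [0.3532 0.0928] [0.4497 0.0892]
side cov [ 0.429  -0.0305] [ 0.3654 -0.0299] [0.3709 0.0826] [0.4328 0.0807]
top cov [ 0.4271 -0.0319] [ 0.3672 -0.0286] [0.37   0.0829] [0.4304 0.0807]
[0.3999 0.0267] [0.4026 0.0904] len 0.1275520463403178 head [-0.0432 -0.9991] w 0.09328566594296878 [ 0.9989 -0.0474]
[0.3989 0.0266] [0.4014 0.091 ] len 0.12892394885703015 head [-0.0386 -0.9993] w 0.09654091363139682 [ 0.9992 -0.0389]
[0.3996 0.0257] [0.4019 0.0816] len 0.11192435326630865 head [-0.0416 -0.9991] w 0.06274599092090083 [ 0.9998 -0.0197]
[0.3987 0.0258] [0.4002 0.0818] len 0.1120715464495971 head [-0.0275 -0.9996] w 0.060219229782025874 [ 0.999  -0.0449]
```

```bash
python3 -m pendant '{"xyz":[[0,0.012,0],[0,0.012,0],[0,0.011,0],[0.01,0,0],[0.01,0,0],[0.008,0,0],[0,0,0],[0,0,0]],"twist":[0,0,0,0,0,0,0,0]}'
python3 - <<'E'
from h import *
s=bot.sense();R=np.array(s['orientation']); p=np.array(s['position']); print(s['q'])
tip=p+R@[-.008,0,.101]; print('tip',tip,'want line x',.402+.039*(tip[1]-.0905))
im2=vision.camera('side'); im=cv2.resize(im2[160:280,340:460],None,fx=5,fy=5,interpolation=2)
for q in ([.402,.0905,.088],tip):
    u=(proj('side',q)-[340,160]+.4)*5; cv2.circle(im,tuple(int(v) for v in u),3,(0,0,255),-1)
cv2.imwrite('pics/v7.png',im)
E
```

```text
clock: 17.15
position: [0.4087, 0.2098, 0.0846]
orientation: [[0.016, 0.999, -0.038], [0.021, -0.038, -0.999], [-1.0, 0.015, -0.021]]
force: [0.2, -0.5, -1.9]
finger_gap: 0.0235
[-0.911   0.3136  0.4193  2.1995 -0.229   0.6427 -0.3668]
tip [0.4047 0.1088 0.0905] want line x 0.4027117565001597
```

View pics/v7.png

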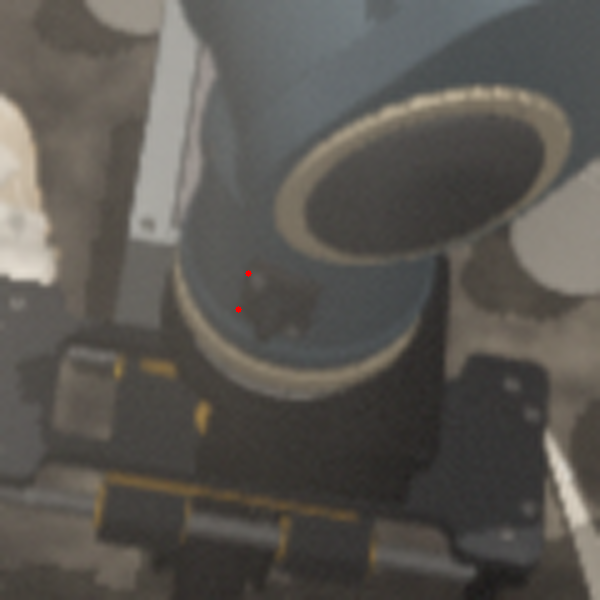

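```bash
python3 -m pendant '{"xyz":[[-0.001,-0.002,0.004],[0,0,0.006],[0,0,0.006],[0,0,0.005],[0,0,0.005],[0,0,0.004],[0,0,0],[0,0,0]],"twist":[0,0,0,0,0,0,0,0]}'
python3 - <<'E'
from h import *
s=bot.sense();R=np.array(s['orientation']); p=np.array(s['position'])
tip=p+R@[-.008,0,.101]; print('tip',tip,'want line x',.402+.039*(tip[1]-.0905),s['ft_torque'])
E
```

```text
clock: 18.2
position: [0.4057, 0.1777, 0.0858]
orientation: [[0.017, 0.999, -0.039], [0.022, -0.039, -0.999], [-1.0, 0.016, -0.023]]
force: [-1.2, 0.3, -0.4]
finger_gap: 0.0235
tip [0.4016 0.0766 0.0915] want line x 0.4014571647916446 [-0.0962  0.0774 -0.0154]
```

```bash
python3 -m pendant '{"xyz":[[-0.0005,0,0.005],[-0.0003,0,0.005],[-0.0003,0,0.005],[0,0,0.005],[0,0,0],[0,0,0],[0,0,0],[0,0,0]],"twist":[0,0,0,0,0,0,0,0]}'
python3 - <<'E'
from h import *
s=bot.sense();R=np.array(s['orientation']); p=np.array(s['position'])
tip=p+R@[-.008,0,.101]; print('tip',tip,'want line x',.402+.039*(tip[1]-.0905),s['ft_torque'],s['q'])
E
```

```text
clock: 19.2
position: [0.4049, 0.1566, 0.0865]
orientation: [[0.017, 0.999, -0.038], [0.022, -0.038, -0.999], [-1.0, 0.016, -0.023]]
force: [0.2, -0.4, -1.4]
finger_gap: 0.024
tip [0.4009 0.0555 0.0922] want line x 0.40063462951269757 [-0.1317  0.0676  0.026 ] [-0.8319  0.2735  0.4388  2.2527 -0.2205  0.6271 -0.2693]
```

```bash
python3 -m pendant '{"xyz":[[0.004,0,0],[0.004,0,0],[0.004,0,0],[0.003,0,0],[0,0,0],[0,0,0],[0,0,0],[0,0,0]],"twist":[0,0,0,0,0,0,0,0]}'
python3 - <<'E'
from h import *
s=bot.sense();print(s['force'],s['ft_torque'])
E
```

```text
clock: 20.2
position: [0.4057, 0.1578, 0.0728]
orientation: [[0.015, 0.999, -0.038], [0.024, -0.038, -0.999], [-1.0, 0.014, -0.024]]
force: [-1.0, -0.1, 4.3]
finger_gap: 0.0237
[-0.9726 -0.0694  4.3054] [-0.461   0.2966 -0.061 ]
```

```bash
python3 -m pendant '{"xyz":[[0.004,0,0],[0.004,0,0],[0.004,0,0],[0.003,0,0],[0,0,0],[0,0,0],[0,0,0],[0,0,0]],"twist":[0,0,0,0,0,0,0,0]}'
python3 - <<'E'
from h import *
s=bot.sense();print(s['ft_torque'])
im2=vision.camera('top');cv2.imwrite('pics/t8.png',im2); im=cv2.resize(im2[212:302,268:388],None,fx=5,fy=5,interpolation=2)
cv2.imwrite('pics/v8.png',im)
find('top',['cover_center','cover_notch_edge'])
E
```

```text
clock: 21.2
position: [0.4062, 0.1579, 0.0653]
orientation: [[0.01, 0.999, -0.045], [0.032, -0.045, -0.998], [-0.999, 0.008, -0.032]]
force: [-1.3, -1.6, 4.1]
finger_gap: 0.0238
[0.2958 0.3987 0.0685]
top cover_center 0.6 [0.4    0.0227 0.1027] [336.2445 250.871 ]
top cover_notch_edge 0.66 [0.3996 0.0266 0.1006] [334.6338 251.1371]
top cover_notch_edge 0.42 [0.3986 0.1086 0.087 ] [301.4298 252.7642]
```

View pics/v8.png

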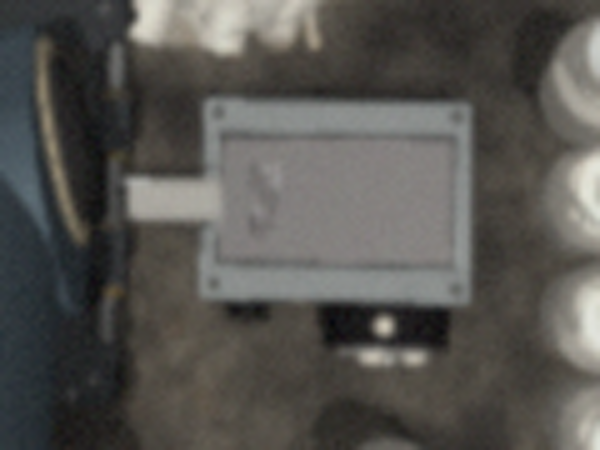

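```bash
python3 -m pendant '{"xyz":[[0.005,0,0],[0.005,0,0],[0.005,0,0],[0,0,0],[0,0,0],[0,0,0],[0,0,0],[0,0,0]],"twist":[0,0,0,0,0,0,0,0]}'
python3 - <<'E'
from h import *
s=bot.sense();print(s['ft_torque'],s['q'])
im2=vision.camera('top');cv2.imwrite('pics/t9.png',im2)
# compare edge profiles along row through cover in t0,t8,t9
for f in ('top0','t8','t9'):
    g=cv2.cvtColor(cv2.imread(f'pics/{f}.png'),6)
    print(f,g[240:246,302:322].mean(0).round().astype(int), g[258:262,302:322].mean(0).round().astype(int), g[250:254,350:366].mean(0).round().astype(int))
find('top',['cover_center'])
E
```

```text
clock: 22.35
position: [0.407, 0.1582, 0.0564]
orientation: [[0.005, 0.999, -0.049], [0.036, -0.05, -0.998], [-0.999, 0.004, -0.036]]
force: [-0.8, -0.2, 4.5]
finger_gap: 0.0235
[-0.5812  0.3897 -0.0475] [-0.7752  0.339   0.3938  2.2632 -0.3002  0.5648 -0.1981]
top0 [ 65  62  62  64  65  67  89 122 132 129 114 120 124 125 126 126 129 130
 130 132] [ 77  78  77  75  76  84 108 130 132 125 131 129 127 128 128 124 120 124
 126 126] [130 132 132 132 132 131 131 126 123 136 142 132  92  68  64  64]
t8 [ 63  61  62  62  63  67  87 121 132 130 116 120 125 124 124 124 121 123
 127 129] [ 78  76  77  75  73  84 108 129 128 114 123 126 127 126 126 125 122 121
 121 125] [130 131 130 131 130 130 130 125 120 135 141 132  91  69  64  64]
t9 [ 64  61  63  62  63  66  88 120 133 130 112 124 129 129 129 130 133 138
 137 140] [ 76  77  76  76  75  82 109 130 126 112 128 132 130 132 132 130 125 127
 126 129] [133 134 134 133 134 134 133 131 128 138 142 132  93  69  65  64]
```

```bash
python3 - <<'E'
from h import *
g={f:cv2.cvtColor(cv2.imread(f'pics/{f}.png'),6).astype(np.float32) for f in('top0','t8','t9')}
for f in('t8','t9'):
    for n,(a,b,c,d) in dict(text=(238,264,311,336),rimR=(230,274,350,380)).items():
        A,B=[cv2.resize(x[a:b,c:d],None,fx=4,fy=4,interpolation=2) for x in(g['top0'],g[f])]
        W=np.eye(2,3,dtype=np.float32)
        cc,W=cv2.findTransformECC(A-A.mean(),B-B.mean(),W,cv2.MOTION_TRANSLATION); print(f,n,W[:,2]/4,cc)
im=vision.camera('side'); cv2.imwrite('pics/s9.png',im)
a=cv2.resize(im[140:260,340:460],(480,480),interpolation=2)
b=cv2.resize(cv2.imread('pics/t9.png')[227:287,298:368],(320,274),interpolation=2)
b=np.vstack([b,np.zeros((206,320,3),np.uint8)]); cv2.imwrite('pics/v9.png',np.hstack([a,b]))
E
```

```text
t8 text [ 1.448  -0.0969] 0.730773086778902
t8 rimR [0.0019 0.0067] 0.9980527820900724
t9 text [ 0.4478 -0.2344] 0.8346242407698813
t9 rimR [-0.0047 -0.0136] 0.9978567208893812
```

View pics/v9.png

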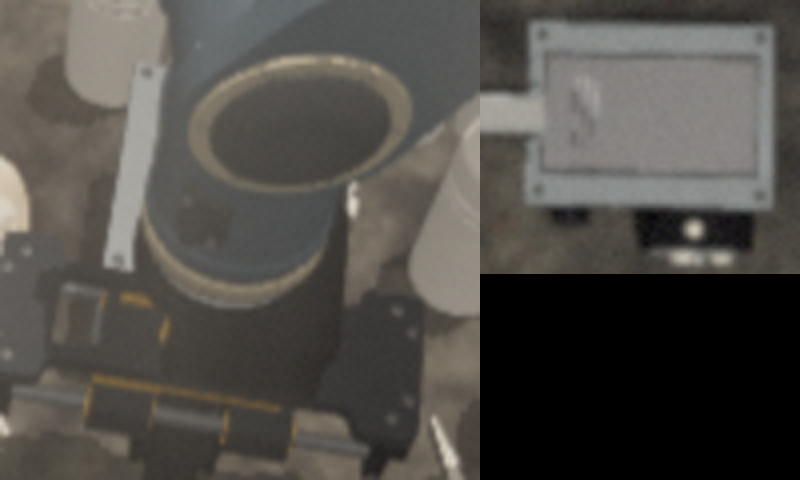

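```bash
python3 - <<'E'
from h import *
s=bot.sense();R=np.array(s['orientation']); p=np.array(s['position'])
im=vision.camera('wrist'); cv2.imwrite('pics/w10.png',im)
for deg in (0,5,10,15,20,25,30):
    t=np.radians(deg); c=np.array([-.008,0,0])
    # rear lower (x+) as deg grows; top rear corners
    for y in (-.010,.010):
        v=np.array([-.013,0,-.0786]); w=c+np.array([v[0]*np.cos(t)-v[2]*np.sin(t),y,v[0]*np.sin(t)+v[2]*np.cos(t)])
        print(deg,proj('wrist',p+R@w,s),end=' ')
    print()
cv2.imwrite('pics/v10.png',np.hstack([cv2.resize(im[40:300,240:410],(392,600),interpolation=2),cv2.resize(cv2.imread('pics/w5.png')[40:300,240:410],(392,600),interpolation=2)]))
E
```

```text
0 [302.1606 112.824 ] 0 [345.7512 112.8345] 
5 [303.0719 110.5408] 5 [344.7101 110.5509] 
10 [303.9331 109.7049] 10 [343.7257 109.7146] 
15 [304.7411 110.1418] 15 [342.8015 110.1511] 
20 [305.4944 111.6886] 20 [341.9392 111.6974] 
25 [306.1932 114.1962] 25 [341.139  114.2046] 
30 [306.8382 117.5311] 30 [340.3998 117.5392]
```

View pics/v10.png

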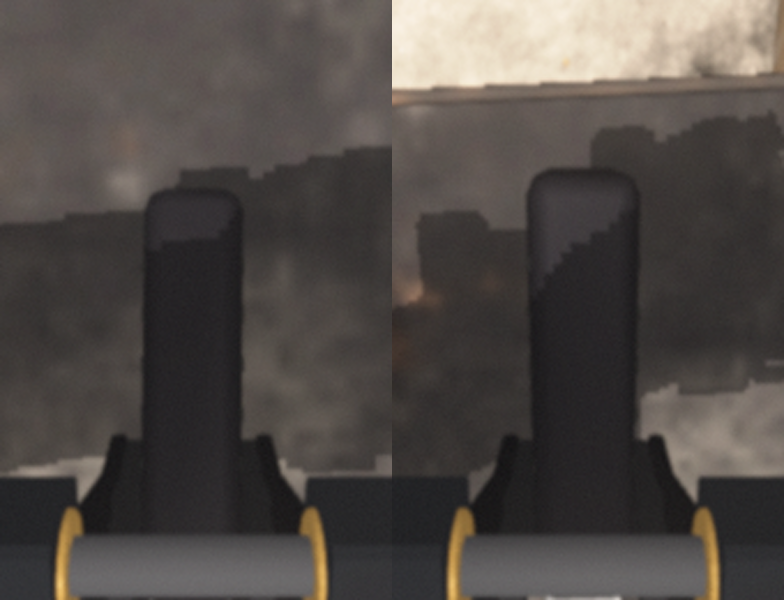

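```bash
python3 -m pendant '{"xyz":[[0.005,0,0],[0.005,0,0],[0.004,0,0],[0,0,0],[0,0,0],[0,0,0],[0,0,0],[0.004,0,0]],"twist":[0,0,0,0,0,0,0,0]}'
python3 - <<'E'
from h import *
s=bot.sense();R=np.array(s['orientation']); p=np.array(s['position']); print(s['ft_torque'])
im=vision.camera('wrist'); cv2.imwrite('pics/w11.png',im)
vision.camera('top'); find('top',['cover_center','cover_notch_edge','tool_grip'])
im=vision.camera('top');cv2.imwrite('pics/t11.png',im)
for f in ('top0','t8','t9','t11'):
    g=cv2.cvtColor(cv2.imread(f'pics/{f}.png'),6)
    print(f,g[240:246,302:322].mean(0).round().astype(int), g[258:262,302:322].mean(0).round().astype(int),[g[a:a+12,335:350].mean().round(1) for a in(232-4,245)], [g[242:260,a:a+4].mean().round(1) for a in range(330,358,4)])
for f in('w5','w10','w11'):
    g=cv2.cvtColor(cv2.imread(f'pics/{f}.png'),6); print(f,g[100:130:2,324], g[150,292:304],g[150,340:356],g[215,292:306],g[215,338:356])
E
```

```text
clock: 23.55
position: [0.4082, 0.1569, 0.0398]
orientation: [[0.005, 0.999, -0.051], [0.034, -0.051, -0.998], [-0.999, 0.003, -0.034]]
force: [-0.7, 0.0, 9.7]
finger_gap: 0.0236
[-0.7545  0.3038 -0.0348]
top cover_center 0.93 [0.3985 0.0219 0.1077] [336.5239 251.4228]
top cover_notch_edge 0.66 [0.3983 0.0251 0.1057] [335.1979 251.5686]
top tool_grip 0.65 [0.4003 0.1074 0.0864] [301.9372 252.0305]
top0 [ 65  62  62  64  65  67  89 122 132 129 114 120 124 125 126 126 129 130
 130 132] [ 77  78  77  75  76  84 108 130 132 125 131 129 127 128 128 124 120 124
 126 126] [np.float64(102.2), np.float64(130.1)] [np.float64(128.8), np.float64(129.1), np.float64(129.7), np.float64(130.5), np.float64(130.6), np.float64(131.2), np.float64(130.3)]
t8 [ 63  61  62  62  63  67  87 121 132 130 116 120 125 124 124 124 121 123
 127 129] [ 78  76  77  75  73  84 108 129 128 114 123 126 127 126 126 125 122 121
 121 125] [np.float64(102.7), np.float64(129.9)] [np.float64(128.3), np.float64(129.0), np.float64(129.5), np.float64(129.8), np.float64(130.6), np.float64(130.8), np.float64(129.2)]
t9 [ 64  61  
[... 720 characters left out ...]
] [51 52 53 55 54 52 46 40 42 41 43 46] [39 37 35 34 33 30 36 44 53 54 54 52 53 56 52 54] [54 53 56 52 52 53 52 47 39 28 30 29 31 32] [ 39  37  37  35  34  30  32  44  57  74  93 102 105 106 108 107 109 107]
w10 [89 89 90 91 93 92 87 59 54 53 53 38 42 45 50] [55 52 55 55 56 54 53 53 54 50 42 32] [35 32 31 32 37 47 56 57 58 60 59 61 59 58 58 59] [67 68 67 69 69 70 71 69 65 51 36 30 30 31] [33 36 36 32 32 31 47 68 77 80 78 79 77 75 75 75 74 73]
w11 [ 94  97  99 102 100  98  94  90  89  90  91  89  88  72  57] [59 60 59 58 59 59 59 60 63 60 55 44] [35 34 42 55 63 65 64 64 64 64 64 64 64 65 63 64] [79 81 83 81 81 81 82 81 78 66 43 32 35 34] [36 36 34 34 34 51 73 85 86 88 88 88 87 88 89 89 88 87]
```

```bash
python3 -m pendant '{"xyz":[[0,0,0],[0,0,-0.006],[0,0,-0.007],[0,0,-0.008],[0,0,-0.009],[0,0,-0.01],[0,0,-0.01],[0,0,-0.008]],"twist":[0,0,0,0,0,0,0,0]}'
python3 - <<'E'
from h import *
im=vision.camera('top');cv2.imwrite('pics/t12.png',im);find('top',['cover_center','tool_grip'])
g=cv2.cvtColor(im,6); print([g[242:260,a:a+4].mean().round(1) for a in range(330,358,4)], ray('top',228,286,0))
E
```

```text
clock: 24.85
position: [0.4111, 0.2196, 0.0404]
orientation: [[0.005, 0.999, -0.048], [0.033, -0.049, -0.998], [-0.999, 0.003, -0.033]]
force: [-0.5, 0.4, -0.7]
finger_gap: 0.0232
top cover_center 0.91 [0.398  0.0236 0.1084] [335.778  251.6259]
top tool_grip 0.62 [0.4023 0.168  0.085 ] [277.6006 251.9528]
[np.float64(138.4), np.float64(137.4), np.float64(136.9), np.float64(136.7), np.float64(136.4), np.float64(135.9), np.float64(134.9)] [0.3201 0.3175 0.    ]
```

```bash
python3 -m pendant '{"xyz":[[-0.01,-0.01,0],[-0.01,-0.01,0],[0,-0.005,0],[0,0,0],[0,0,0],[0,0,0],[0,0,0],[0,0,0]],"twist":[0,0,-8,-8,-8,-8,-8,0]}'
```

```text
clock: 26.0
position: [0.3803, 0.2172, 0.0659]
orientation: [[0.006, 0.784, 0.62], [0.034, 0.62, -0.784], [-0.999, 0.026, -0.023]]
force: [0.4, -0.7, -1.7]
finger_gap: 0.0235
```

```bash
python3 -m pendant '{"xyz":[[0.012,0,0],[0.012,0,0],[0.01,0,0],[0.006,0,0],[0.005,0,0],[0.005,0,0],[0.005,0,0],[0,0,0]],"twist":[0,0,0,0,0,0,0,0]}'
```

```text
clock: 27.0
position: [0.3889, 0.21, 0.0103]
orientation: [[0.015, 0.794, 0.608], [0.026, 0.608, -0.794], [-1.0, 0.027, -0.012]]
force: [-1.9, 1.3, 6.8]
finger_gap: 0.0237
```

```bash
python3 -m pendant '{"xyz":[[0,0,0],[0,0,0],[0,0,0],[0,0,0],[0,0,0],[0,0,0],[-0.01,0,0],[-0.015,0,0]],"twist":[0,0,0,0,0,0,0,0]}' -1 && python3 -m pendant '{"xyz":[[-0.03,0,0],[-0.03,0,0],[-0.03,0,0],[-0.03,0,0],[-0.02,0,0],[0,0,0],[0,0,0],[0,0,0]],"twist":[0,0,0,0,0,0,0,0]}'
python3 - <<'E'
from h import *
s=bot.sense();print(s['q'],s['finger_gap'])
vision.camera('side'); find('side',['tool_grip','cover_center','cover_notch_edge'])
vision.camera('wrist'); find('wrist',['tool_grip','cover_center'],s)
im=vision.camera('side'); cv2.imwrite('pics/v11.png',cv2.resize(im[130:330,330:470],(560,800)[:1]+(800,))[:600])
E
```

```text
clock: 28.0
position: [0.3876, 0.2087, 0.0341]
orientation: [[0.012, 0.795, 0.607], [0.023, 0.607, -0.795], [-1.0, 0.023, -0.012]]
force: [0.0, 0.6, -0.0]
finger_gap: 0.0863
clock: 29.0
position: [0.3853, 0.2043, 0.182]
orientation: [[0.015, 0.795, 0.606], [0.026, 0.606, -0.795], [-1.0, 0.027, -0.012]]
force: [-0.1, 1.0, -0.3]
finger_gap: 0.0871
[-0.8418  0.1053  0.29    2.1477 -0.0586  0.8676  0.1347] 0.08708979647177091
side tool_grip 0.58 [0.3805 0.2234 0.0271] [392.0939 290.3498]
side cover_notch_edge 0.7 [0.4088 0.0327 0.1074] [388.8647 184.1494]
wrist tool_grip 0.87 [0.3887 0.2101 0.0252] [324.3873 180.3186]
wrist cover_center 0.83 [0.3994 0.0691 0.1072] [246.708  321.7962]
```

```bash
python3 - <<'E'
from h import *
print(ray('side',458,212,0)); 
for z in(.12,.16,.2): print(z,ray('side',477,156,z),ray('top',345,314,z))
g=cv2.imread('pics/top0.png')[270:360,290:400]; g=cv2.resize(g,None,fx=4,fy=4,interpolation=2)
h=cv2.resize(cv2.imread('pics/side0.png')[130:230,420:520],None,fx=3.6,fy=3.6,interpolation=2)
v=cv2.resize(cv2.imread('pics/v11.png'),(360,386))
H=np.zeros((386,440+360+0,3),np.uint8);H[:360,:440]=g;H[:360,440:]=h;cv2.imwrite('pics/v12.png',H)
s=bot.sense();R=np.array(s['orientation']);p=np.array(s['position'])
t=np.array([.4013,.0715,.103]); print('delta tool now',R.T@(t-p))
E
```

```text
[0.2449 0.0121 0.    ]
0.12 [ 0.2359 -0.0525  0.12  ] [0.2548 0.0062 0.12  ]
0.16 [ 0.2485 -0.0204  0.16  ] [0.2589 0.0054 0.16  ]
0.2 [0.2611 0.0118 0.2   ] [0.263  0.0045 0.2   ]
delta tool now [ 0.0763 -0.0706  0.1162]
```

View pics/v12.png

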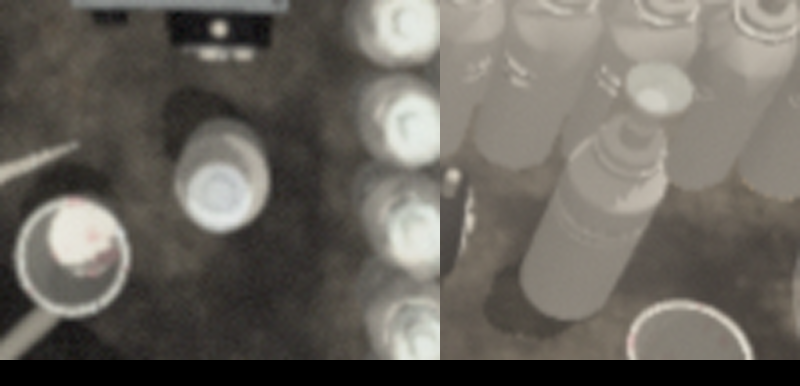

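```bash
python3 -m pendant '{"xyz":[[0,-0.01,0.016],[0,-0.01,0.016],[0,-0.01,0.016],[0,-0.01,0.016],[0,-0.01,0.016],[0,-0.01,0.016],[0,-0.01,0.016],[0,0,0]],"twist":[0,0,0,0,0,0,0,0]}' -1 && python3 -m pendant '{"xyz":[[0,0,0],[0,0,0],[0,0,0],[0,0,0],[0,0,0],[0,0,0],[0,0,0],[0,0,0]],"twist":[8,8,8,8,8,0,0,0]}'
python3 - <<'E'
from h import *
s=bot.sense();R=np.array(s['orientation']);p=np.array(s['position'])
t=np.array([.4013,.0715,.103]); print('delta tool now',R.T@(t-p),s['q'])
E
```

```text
clock: 30.4
position: [0.3988, 0.0698, 0.1792]
orientation: [[0.016, 0.795, 0.607], [0.027, 0.607, -0.795], [-0.999, 0.03, -0.012]]
force: [1.0, 0.6, 0.1]
finger_gap: 0.087
clock: 31.4
position: [0.3986, 0.0764, 0.1793]
orientation: [[0.016, 0.998, -0.056], [0.029, -0.057, -0.998], [-0.999, 0.015, -0.03]]
force: [-0.3, 0.2, 0.6]
finger_gap: 0.0873
delta tool now [0.0762 0.0018 0.007 ] [-0.6987  0.0535  0.4459  2.2138 -0.0627  0.8572 -0.2699]
```

```bash
python3 -m pendant '{"xyz":[[0.012,0.002,0.004],[0.015,0,0.003],[0.015,0,0],[0.015,0,0],[0.01,0,0],[0.006,0,0],[0.001,0,0],[0,0,0]],"twist":[-1,0,0,0,0,0,0,0]}'
python3 - <<'E'
from h import *
s=bot.sense();R=np.array(s['orientation']);p=np.array(s['position'])
t=np.array([.4013,.0715,.1025]); print('delta tool now',R.T@(t-p),s['q'])
E
```

```text
clock: 32.4
position: [0.4031, 0.0722, 0.1039]
orientation: [[0.019, 0.999, -0.033], [0.031, -0.034, -0.999], [-0.999, 0.018, -0.032]]
force: [-0.3, 0.2, -0.0]
finger_gap: 0.0871
delta tool now [ 0.0013 -0.0018  0.0008] [-0.6475  0.1985  0.4377  2.2887 -0.1807  0.6548 -0.1092]
```

```bash
python3 -m pendant '{"xyz":[[0.0013,-0.002,0.001],[0,0,0],[0,0,0],[0,0,0],[0,0,0],[0,0,0],[0,0,0],[0,0,0]],"twist":[0,0,0,0,0,0,0,0]}' 1 35
```

```text
clock: 33.4
position: [0.4016, 0.0715, 0.1033]
orientation: [[0.021, 0.999, -0.033], [0.032, -0.033, -0.999], [-0.999, 0.02, -0.033]]
force: [0.5, 0.8, -0.3]
finger_gap: 0.0599
```

```bash
python3 -m pendant '{"xyz":[[-0.006,0,0],[-0.007,0,0.0005],[-0.007,0,0.001],[-0.007,0,0.001],[-0.007,0,0.002],[-0.006,0,0.001],[0,0,0],[0,0,0]],"twist":[0,0,0,0,0,0,0,0]}'
python3 - <<'E'
from h import *
s=bot.sense();print(s['ft_torque'])
vision.camera('top');find('top',['cover_center'])
E
```

```text
clock: 34.4
position: [0.4, 0.0648, 0.1461]
orientation: [[0.021, 0.999, -0.033], [0.033, -0.034, -0.999], [-0.999, 0.02, -0.034]]
force: [0.6, 0.2, -0.5]
finger_gap: 0.0594
[0.0574 0.1263 0.0135]
top cover_center 0.77 [ 0.3928 -0.01    0.1223] [349.9648 253.2102]
```

```bash
python3 -m pendant '{"xyz":[[-0.006,0,-0.002],[-0.008,0,-0.002],[-0.01,0,-0.002],[-0.015,0,0],[-0.015,0,0],[-0.015,0,0],[-0.01,0,0],[0,0,0]],"twist":[0,0,0,0,0,0,0,0]}'
python3 - <<'E'
from h import *
s=bot.sense();print(s['ft_torque'],s['q'])
vision.camera('top');find('top',['cover_center','order_pad']); vision.camera('side');find('side',['cover_center'])
E
```

```text
clock: 35.5
position: [0.3989, 0.068, 0.2309]
orientation: [[0.023, 0.999, -0.033], [0.033, -0.034, -0.999], [-0.999, 0.022, -0.034]]
force: [-0.5, -0.2, -0.9]
finger_gap: 0.0599
[-0.0788  0.1191 -0.0221] [-0.7032 -0.0293  0.447   2.1524 -0.0158  0.9849 -0.2812]
top cover_center 0.39 [ 0.3619 -0.0105  0.1027] [350.6671 266.6129]
top order_pad 0.63 [ 0.6875 -0.1693  0.0083] [405.0802 144.1912]
top order_pad 0.61 [ 0.36   -0.0087  0.1017] [349.9294 267.4429]
side cover_center 0.61 [0.3944 0.0547 0.2305] [405.2648 156.5349]
```

```bash
python3 -m pendant '{"xyz":[[-0.02,0,0],[-0.02,0,0],[-0.02,0,0],[-0.02,0,0],[-0.015,0.01,0.005],[0,0.02,0.012],[0,0.02,0.012],[0,0.02,0.012]],"twist":[0,0,0,0,0,0,0,0]}' && python3 -m pendant '{"xyz":[[0,0.025,0.015],[0,0.025,0.015],[0,0.025,0.015],[0,0.025,0.015],[0,0.025,0.015],[0,0.025,0.015],[0,0.025,0.015],[0,0,0]],"twist":[0,0,0,0,0,0,0,0]}'
python3 - <<'E'
from h import *
s=bot.sense();R=np.array(s['orientation']);p=np.array(s['position']);print(s['finger_gap'],s['q'])
print(R.T@(np.array([.688,-.128,.1])-p))
E
```

```text
clock: 36.75
position: [0.4637, 0.021, 0.3229]
orientation: [[0.011, 0.999, -0.03], [0.027, -0.03, -0.999], [-1.0, 0.01, -0.028]]
force: [0.5, 0.3, -0.8]
finger_gap: 0.0595
clock: 37.75
position: [0.6403, -0.0921, 0.3133]
orientation: [[-0.002, 1.0, -0.029], [0.024, -0.029, -0.999], [-1.0, -0.003, -0.024]]
force: [-0.0, 0.2, -0.9]
finger_gap: 0.0598
0.0598188338088274 [-0.357   0.4082  0.6402  1.5093 -0.2713  1.3154  0.2853]
[0.2123 0.0492 0.0396]
```

```bash
python3 -m pendant '{"xyz":[[0,0.016,0.013],[0,0.016,0.013],[0,0.016,0.013],[0.03,0,0],[0.03,0,0],[0.03,0,0],[0.03,0,0],[0,0,0]],"twist":[0,0,0,0,0,0,0,0]}' && python3 -m pendant '{"xyz":[[0.02,0,0],[0.02,0,0],[0.02,0,0],[0.01,0,0],[0,0,0],[0,0,0],[0,0,0],[0,0,0]],"twist":[0,0,0,0,0,0,0,0]}'
python3 - <<'E'
from h import *
s=bot.sense();print(s['q'])
vision.camera('top');find('top',['cover_center','mist_far']);vision.camera('side');find('side',['cover_center','mist_far'])
E
```

```text
clock: 38.75
position: [0.6833, -0.1235, 0.1838]
orientation: [[-0.013, 1.0, -0.025], [0.03, -0.024, -0.999], [-0.999, -0.014, -0.029]]
force: [-0.8, 0.2, -0.5]
finger_gap: 0.0593
clock: 39.75
position: [0.6846, -0.1216, 0.1131]
orientation: [[-0.007, 1.0, -0.024], [0.029, -0.024, -0.999], [-1.0, -0.008, -0.029]]
force: [0.5, 1.2, -1.3]
finger_gap: 0.0596
[-0.2332  0.6591  0.5557  1.5988 -0.4215  1.0169  0.4357]
top mist_far 0.34 [ 0.6726 -0.1961  0.0839] [420.058  140.1304]
top mist_far 0.32 [ 0.3674 -0.0228  0.0848] [355.7079 264.2624]
side cover_center 0.94 [ 0.6924 -0.1356  0.1123] [266.2769 105.8169]
side mist_far 0.59 [ 0.5391 -0.0554  0.1178] [329.9707 139.6565]
```

```bash
python3 -m pendant '{"xyz":[[0.012,0,0.006],[0.012,0,0.003],[0.012,0,0],[0.01,0,0],[0.01,0,0],[0.008,0,0],[0.007,0,0],[0,0,0]],"twist":[0,0,0,0,0,0,0,0]}' && python3 -m pendant '{"xyz":[[0.005,0,0],[0.005,0,0],[0.004,0,0],[0.003,0,0],[0.003,0,0],[0,0,0],[0,0,0],[0,0,0]],"twist":[0,0,0,0,0,0,0,0]}'
```

```text
clock: 41.05
position: [0.6844, -0.1267, 0.0368]
orientation: [[-0.007, 1.0, -0.022], [0.031, -0.022, -0.999], [-0.999, -0.008, -0.031]]
force: [-0.2, 1.6, 2.4]
finger_gap: 0.0592
clock: 42.05
position: [0.6852, -0.1266, 0.0208]
orientation: [[-0.005, 1.0, -0.022], [0.033, -0.022, -0.999], [-0.999, -0.006, -0.033]]
force: [0.8, 1.8, 2.2]
finger_gap: 0.0596
```

```bash
python3 -m pendant '{"xyz":[[0.002,0,0],[0.001,0,0],[0,0,0],[0,0,0],[0,0,0],[0,0,0],[0,0,0],[0,0,0]],"twist":[0,0,0,0,0,0,0,0]}' && python3 -m pendant '{"xyz":[[0,0,0],[0,0,0],[0,0,0],[0,0,0],[0,0,0],[0,0,0],[0,0,0],[-0.005,0,0]],"twist":[0,0,0,0,0,0,0,0]}' -1 && python3 -m pendant '{"xyz":[[-0.02,0,0],[-0.03,0,0],[-0.03,0,0],[-0.03,0,0],[-0.03,0,0],[-0.03,0,0],[-0.03,0,0],[-0.03,0,0]],"twist":[0,0,0,0,0,0,0,0]}' && python3 -m pendant '{"xyz":[[-0.02,-0.03,-0.03],[0,-0.03,-0.03],[0,-0.03,-0.03],[0,-0.03,-0.03],[0,-0.03,-0.03],[0,-0.03,-0.03],[0,0,0],[0,0,0]],"twist":[0,0,0,0,0,0,0,0]}'
python3 - <<'E'
from h import *
T_=['cover_center','tool_grip','mist_far','mist_side','tint_bottle','order_pad']
im=vision.camera('top');cv2.imwrite('pics/t20.png',im);find('top',T_);im2=vision.camera('side');cv2.imwrite('pics/s20.png',im2);find('side',T_[:3])
E
```

```text
clock: 43.05
position: [0.6853, -0.1266, 0.0206]
orientation: [[-0.006, 1.0, -0.022], [0.035, -0.022, -0.999], [-0.999, -0.007, -0.035]]
force: [-0.5, 1.6, 4.4]
finger_gap: 0.0595
clock: 44.05
position: [0.6833, -0.1285, 0.0231]
orientation: [[-0.01, 1.0, -0.024], [0.033, -0.024, -0.999], [-0.999, -0.011, -0.032]]
force: [-0.1, -0.1, -0.5]
finger_gap: 0.0868
clock: 45.05
position: [0.6853, -0.1377, 0.2708]
orientation: [[-0.003, 1.0, -0.026], [0.031, -0.026, -0.999], [-1.0, -0.004, -0.031]]
force: [1.2, -0.6, -0.0]
finger_gap: 0.0872
clock: 46.05
position: [0.5068, 0.0462, 0.3112]
orientation: [[0.019, 0.999, -0.031], [0.035, -0.032, -0.999], [-0.999, 0.018, -0.036]]
force: [-0.5, -2.2, -0.1]
finger_gap: 0.0871
top cover_center 0.62 [ 0.6772 -0.1732  0.0274] [407.716  145.6346]
top tool_grip 0.68 [0.3667 0.2341 0.0293] [256.365  267.4186]
top mist_far 0.58 [ 0.5315 -0.0669  0.1299] [371.8994 193.5352]
top mist_side 0.92 [ 0.4468 -0.0984  0.1547] [388.0642 227.5518]
top mist_side 0.47 [ 0.5315 -0.0669  0.132 ] [371.9641 193.3447]
top tint_bottle 0.64 [0.5553 0.2657 0.1108] [236.3901 190.5412]
top order_pad 0.9 [ 0.7055 -0.1631  0.0101] [402.4981 137.7348]
side cover_center 0.79 [ 0.6901 -0.2039  0.0297] [276.1401 108.8503]
side tool_grip 0.96 [0.3879 0.2097 0.026 ] [388.6303 283.3742]
side mist_far 0.86 [ 0.5383 -0.0551  0.1168] [330.343 140.083]
```

```bash
python3 - <<'E'
from h import *
im=cv2.imread('pics/t20.png'); sub=im[105:185,370:435].astype(int)
sat=sub.max(2)-sub.min(2); m=((sat<35)&(sub.mean(2)>60)&(sub.mean(2)<165)).astype(np.uint8)
blue=((sub[...,0]-sub[...,2])>40).astype(np.uint8)
k=cv2.connectedComponentsWithStats(m,connectivity=4)
for i in range(1,k[0]):
    if k[2][i][4]>60:
        r=cv2.minAreaRect(np.argwhere(k[1]==i)[:,::-1].astype(np.float32)); b=cv2.boxPoints(r)+[370,105]
        w=np.array([ray('top',*q,.029) for q in b]); print(k[2][i],w.mean(0),np.linalg.norm(np.diff(w,axis=0),axis=1),r[2], sub[k[1]==i].mean(0))
ys,xs=np.nonzero(blue); print('blue',ray('top',370+xs.min(),105+ys.min(),.011),ray('top',370+xs.max(),105+ys.max(),.011))
print(''.join('\n'+''.join('#' if m[y,x] else ('b' if blue[y,x] else '.') for x in range(0,65)) for y in range(0,80,3)))
E
```

```text
[   0    0   65   80 2124] [ 0.6824 -0.1577  0.029 ] [0.1715 0.2176 0.1659] 90.0 [104.0146 106.3639 109.5565]
blue [ 0.7944 -0.0927  0.011 ] [ 0.5823 -0.2258  0.011 ]

#################################################################
#####.bbbbbbbbbbbbbbbbbbbbbbbbbbbbbbbbbbbbbbbbb..b...bbb..#######
####..bbbbbbbbbbbbbbbbbbbbbbbbbbbbbbbbbbbbbbbbbbbbbbbbbbbbb######
#####.bbbbbbbbbbbbbbbbbbbbbbbbbbbbbbbbbbbbbbbbbbbbbbbbbbbbb######
####..bbbbbbbbbbbbbbbbbbbbbbbbbbbbbbbbbbbbbbbbbbbbbbbbbbbbb######
###...bbbbbbbbbbbbbbbbbbbbbbbbbbbbbbbbbbbbbbbbbbbbbbbbbbbbb######
###...bbbbbbbbbbbbbbbbbbbbbbbbbbbbbbbbbbbbbbbbbbbbbbbbbbbbb######
###...bbbbbbbbbbbbbbbbbbbbbbbbbbbbbbbbbbbbbbbbbbbbbbbbbbbbb######
####..bbbbbbbbbbbbbbbbbbbbbbbbbbbbbbbbbbbbbbbbbbbbbbbbbbbbb######
#.##..bbbbbbbbbbbbbbbbbbbbbbbbbbbbbbbbbbbbbbbbbbbbbbbbbbbbb######
#.###.bbbbbbbbb##################################################
######bbbbbbbbb##################################################
#.####bbbbbbbbb##################################################
##.###bbbbbbbbb.#################################################
#####bbbbbbbbbbb#################################################
#####bbbbbbbbbb.#################################################
####.bbbbbbbbbbb#################################################
####..bbbbbbbbbb.########################################bbb#####
...####bbbbbbbbbbbbbbbbbbbbbbbbbbbbbbbbbbbbbbbbbbbbbbbbbbbbb#####
....#...#####bbbbbbbbbbbbbbbbbbbbbbbbbbbbbbbbbbbbbbbbbbbbbbb#####
...##..#..#######bbbbbbbbbbbbbbbbbbbbbbbbbbbbbbbbbbbbbbbbbbb#####
....####.bbbbbbbbbbbbbbbbbbbbbbbbbbbbbbbbbbbbbbbbbbbbbbbbbbb#####
.....###.bbbbbbbbbbbbbbbbbbbbbbbbbbbbbbbbbbbbbbbbbbbbbbbbbbb.####
.........###bbbbbbbbbbbbbbbbbbbbbbbbbbbbbbbbbbbbbbbbbbbbbbbb#####
#..##.##########bbbbbbbbbbbbbbbbbbbbbbbbbbbbbbbbbbbbbbbbbbbb#####
.............#######bbbbbbbbbbbbbbbbbbbbbbbbbbbbbbbbbbbbbb.######
#.............###############..#..###############################
```

```bash
python3 - <<'E'
from h import *
for u in (385.5,406.5,427.5): print(ray('top',u,145.7,.029))
s=bot.sense();print(s['clock'],s['qd']); print(bot.sign_off())
E
```

```text
[ 0.6792 -0.1144  0.029 ]
[ 0.6767 -0.1697  0.029 ]
[ 0.6741 -0.2247  0.029 ]
46.6 [-0.0018 -0.0027  0.0006  0.0008  0.0019 -0.0017 -0.    ]
the job is handed in; nothing more can be done
None
```

I levered the cover out with the pry tool, laid the tool back on the worktop, then lifted the cover off and set it on the order pad. I handed the job in at 46.6 s; `sign_off` gives no verdict.

**Last checks**
- **Cover:** it lies at about (0.677, -0.170), roughly 10 mm from the pad's middle in each direction. Its measured outline is about 110 x 60 mm and its top about 28 mm up, which fits lying flat on the pad. Its far end comes close to the pad's edge and may just reach it.
- **Tool:** the visible handle surface is about 26–29 mm above the worktop.
- **Bottles:** all three named bottles were found within 7 mm of where they were measured at the start.

**Failed or unsure along the way**
- The first grasp of the tool missed because I lifted before the fingers had closed; I repeated it.
- I could not see the cover snap free in the pictures. I judged it by the network's height readings (98 to 108 mm), a change in the cover's shading, and the later grip closing to 59.9 mm above the rim. I did not measure the pry force against the cover itself.
- The hand kept a tilt of 1–3°.
- The two cameras disagreed by 20–30 mm on where the cover and the tool ended up (where along their length), and one reading put the pad's middle 17 mm further out than the others. None of this comes near the limits.
- My picture views were used up, so the final placing was checked by numbers only.

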